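# Call the shop assistant and point out the chosen honey jar

## Task

On the honey shop's counter, first press the red call button fully down and let it go, then show the assistant which jar the customer wants: point down at the small jar with the purple lid, with the fingertips about two centimetres above the middle of its lid, and hold there for about two seconds. Then draw back, leaving the hand a good hand's breadth (over 10 cm) away from that jar's lid. Touch no jar, do not point at or pass low (under 5 cm) over the other jars, and leave the dipper where it lies; nothing is picked up.

Things in the scene. Friction and masses are not known exactly. Their poses are not given: they have to be found in the camera images.
- call (a joint): travel of the red call button: 0 up, 0.006 m fully down; a spring pushes it back up, fully down takes about 5 N
- call_top (a point): centre of the top face of the round red cap (40 mm across) of the call button, which stands in a black housing fixed to the counter; the cap is pressed straight down and the point goes down with it
- small_purple_lid (a point): centre of the top face of the purple lid of the small jar, 80 mm above the jar's underside
- small_purple: small closed round honey jar, dark brown honey, purple lid, plain white label; 48 mm across, 80 mm tall with its lid, loose, upright on the board. Origin: centre of its underside, z up the jar
- large_purple_lid (a point): centre of the top face of the purple lid of the large jar, 100 mm above the jar's underside
- large_purple: large closed round honey jar, dark brown honey, purple lid, plain white label; 66 mm across, 100 mm tall with its lid, loose, upright on the board. Origin: centre of its underside, z up the jar
- small_gold_lid (a point): centre of the top face of the gold lid of the small jar, 80 mm above the jar's underside
- small_gold: small closed round honey jar, pale yellow honey, gold lid, plain white label; 48 mm across, 80 mm tall with its lid, loose, upright on the board. Origin: centre of its underside, z up the jar
- large_gold_lid (a point): centre of the top face of the gold lid of the large jar, 100 mm above the jar's underside
- large_gold: large closed round honey jar, pale yellow honey, gold lid, plain white label; 66 mm across, 100 mm tall with its lid, loose, upright on the board. Origin: centre of its underside, z up the jar
- riser: square pale wooden display board, 250 x 250 mm, 30 mm high, with a dark foot moulding, fixed to the counter. Origin: centre of its underside. The four jars stand on it in a square, about 120 mm apart, any jar in any corner
- dipper_mid (a point): middle of a loose pale wooden honey dipper (a bystander), 135 mm long and 30 mm wide, 28 mm high, lying on the counter with its ribbed head to its own +x; this point is 14 mm above the counter

How it is judged (in metres and radians):
On the way, in this order (a step that is already met when the one before it is completed fails the run):
1. the call button is pressed fully down (over 5 mm of its 6) (value of joint call above 0.005 m), for 0.05 s.
2. the call button is let go and is back up (value of joint call below 0.0015 m), for 0.1 s.
3. the fingers point at the small purple-lidded jar: grasp point within 25 mm sideways of the lid centre and 15 to 62 mm above it, for 1.8 s (horizontal distance between the grasp point and small_purple_lid below 0.025 m and z of the grasp point in the frame of small_purple_lid between 0.015 and 0.062 m), for 1.8 s.
At the end, for the whole second after the job is handed in: The hand (grasp point) is over 10 cm from the small purple-lidded jar's lid, the call button is up, all four jars stand upright within 10 mm of where they started, and the dipper lies within 15 mm of where it was (distance between the grasp point and small_purple_lid above 0.1 m and value of joint call below 0.0015 m and distance of dipper_mid from where it was at the start of the episode below 0.015 m and linear speed of small_purple below 0.02 m/s and distance of each of small_purple_lid, large_purple_lid, small_gold_lid, large_gold_lid from where it was at the start of the episode below 0.01 m and angle between each of small_purple, large_purple, small_gold, large_gold's own z axis and vertical below 0.15 rad); the robot touches nothing.
It fails at once if the robot touches a jar (contact force between any of the fingers, the arm and small_purple above 0.3 N or contact force between any of the fingers, the arm and large_purple above 0.3 N or contact force between any of the fingers, the arm and small_gold above 0.3 N or contact force between any of the fingers, the arm and large_gold above 0.3 N).
It fails at once if a jar is shifted, lifted or carried (over 10 mm) or tipped (distance of any of small_purple_lid, large_purple_lid, small_gold_lid, large_gold_lid from where it was at the start of the episode above 0.01 m or angle between any of small_purple, large_purple, small_gold, large_gold's own z axis and vertical above 0.15 rad).
It fails at once if the fingers point at another jar: within 25 mm sideways of its lid's centre, grasp point under 55 mm above it ((horizontal distance between the grasp point and large_purple_lid below 0.025 m and z of the grasp point in the frame of large_purple_lid below 0.055 m) or (horizontal distance between the grasp point and small_gold_lid below 0.025 m and z of the grasp point in the frame of small_gold_lid below 0.055 m) or (horizontal distance between the grasp point and large_gold_lid below 0.025 m and z of the grasp point in the frame of large_gold_lid below 0.055 m)).
It fails at once if the dipper is shifted, lifted or carried (over 15 mm) (distance of dipper_mid from where it was at the start of the episode above 0.015 m).
It also fails if it takes over 42 s, if anything falls off the work surface, if the arm or the gripper's body presses on something with over 40 N, if the wrist force passes 120 N, or if a joint passes its speed limit or range.

## Robot

A 6-joint arm with a two-finger parallel gripper is mounted at the origin on the work surface. World frame = base frame: x ahead of the robot, y to its left, z up, the work surface at z = 0. Lengths are in mm, angles in rad, forces in N, time in s.
With the tool pointing down it reaches from about 400 to 925 mm from the base axis. Payload 12.5 kg.
Tool frame: the origin (TCP) lies at the very end of the fingers, on their centre line; the grasp point (between the pads) lies 19 mm behind it (env.grasp_offset is the distance from the TCP to the grasp point, in mm); z points along the fingers, y is the direction in which the jaws open and shut (so a half turn about z gives the same grasp; the last joint's range is limited). The gripper opens to 95 mm and grips with 3 to 60 N. Pads are 20 mm wide; open, the fingers measure 119 mm over their backs; the gripper's body (75 mm by 180 mm) begins 59 mm behind the grasp point.
Start: joints at [-1.226, 0.491, 1.559, -0, 1.092, -0.106], TCP at [272.328, -562.569, 214.661] pointing down, gripper open.
Joint ranges: [-3.1, 3.1], [-0.84, 2.19], [0.05, 2.79], [-1.13, 4.28], [0.06, 2.93], [-2.69, 2.69]. Speed limits (rad/s): [2.22, 2.22, 2.79, 3.14, 3.14, 3.14].

## Interface

Orientations are given as [roll, pitch, yaw] about the fixed x, y, z axes, in that order (R = Rz(yaw) Ry(pitch) Rx(roll)).
In Python, from cell import env gives the robot as it stands. The module is installed in compiled form; this text tells all that it offers.
- The arm moves only by the shell command python3 -m pendant 'ROWS'. ROWS is JSON, one flat list of numbers, 5 for each row, row after row: the shift along the tool's x, y, z as a fraction of full scale, then the turn about the tool's z as a fraction of full scale, then the gripper's target within -1 to 1 (shut at 1, half-way at 0, fully open at -1). In form: [x, y, z, turn, grip, x, y, z, turn, grip, ...]. A call has 1 to 10 rows; each row shifts and turns the commanded pose from where the row before left it, along the tool's axes as they then stand; what a row does not reach is not made up. Full scale, the value 1, is 0.4 m for a shift and 180 degrees for a turn. A row lasts 1/8 s, in which the tool goes at most 62.5 mm and 10.7 degrees, less where a joint would pass 70% of its speed; a pose out of reach is approached as far as the arm can. A call with a number of a shift or a turn outside -1 to 1 is refused whole. A call with a gripper value outside its range is refused whole. The fingers move at their own pace and stop on an object; the grip force is fixed at half the most. Time passes only in rows, so rows that do not move let the fingers close. It gives the time, the measured TCP pose, the force and the opening at its end, in the units of the state.
- env.state(): the state, without advancing time (a new reading comes with each control period).
- env.read_camera(name): name is "scene" or "top"; returns the picture (420x560x3 uint8, red, green, blue); there is no depth.
- env.camera_model(name): a dict with "fx", "fy", "cx", "cy" (pixels), "k1" (the pictures are not rectified: a ray, as slopes to the right and down, at radius r is drawn at 1 + k1 r^2 times it, then the intrinsics apply), "view" (4x4, takes a point from world to camera coordinates). Camera axes: x right, y down, z forward; pixel columns grow to the right and rows downward; lengths in mm; the calibration is good to about 2 mm. A picture is of the moment at which its call begins. camera_model takes no time and is no camera call.
- env.job_done(): hands the job in, once; it reports no verdict.
Trained networks look in the newest picture that a camera, given by its name, has taken for a name from the list of things; names that differ only in an ending like _2 or _b are one class to them, and where a whole thing is asked for, a point or a joint stands for the part that bears it (a point fixed in the world has none). Each returns a list of dicts, best first, with "confidence" (0 to 1); they miss things now and then, are a little off and sometimes report something else, mostly with a low value. They report only what shows in the picture. A call takes as long as a camera call.
- env.masks_of(thing, camera): "region" (420x560 bool, what is visible of it).
- env.landmark_of(thing, camera): "xyz" ([x, y, z] in mm, in world coordinates, good to about 4 mm: a listed point, or the origin of a listed thing).
The state is a dict: "t": time; "joints": joint angles; "qvel": joint speeds; "tau": joint torques, N m; "eef_pos": TCP position; "tcp_rot": TCP orientation; "ft_force": force on the tool from outside, world axes, zero at the start; "moment": the same for the moment, N m; "opening": opening from 0.0 (shut) to 1.0 (fully open).
Only numpy, scipy, OpenCV 4.12 (cv2) and the standard library are available. Lean on these libraries where they do the work, as an engineer would, in place of code of your own. Each camera call takes 0.05 s, during which the arm holds its last target.

## Working session

There is one attempt and no reset: what is moved stays moved. The work goes in short steps, Python scripts to look and compute and a shell command to move; the robot and the scene stay as the last step left them, time stands still between calls to the robot, and variables do not carry over. Pictures are saved under pics/ and viewed, and the job is handed in when it is done.

```bash
mkdir -p pics
python3 - <<'E'
from cell import env
import cv2
for c in("scene","top"):
    cv2.imwrite(f"pics/{c}0.png",env.read_camera(c)[:,:,::-1])
for n in ["call_top","small_purple_lid","large_purple_lid","small_gold_lid","large_gold_lid","dipper_mid","riser"]:
    for c in("scene","top"):
        print(n,c,[([round(v) for v in d["xyz"]],round(d["confidence"],2)) for d in env.landmark_of(n,c)][:3])
s=env.state();print(s["t"],s["eef_pos"],s["tcp_rot"],s["opening"],s["ft_force"])
E
```

```text
call_top scene [([483, -330, 21], 0.64)]
call_top top [([478, -328, 22], 0.6)]
small_purple_lid scene [([629, 1, 112], 0.75)]
small_purple_lid top [([632, 1, 108], 0.66), ([496, 7, 106], 0.66)]
large_purple_lid scene [([514, 124, 132], 0.59), ([629, 3, 113], 0.36)]
large_purple_lid top [([629, 121, 128], 0.94)]
small_gold_lid scene [([500, 6, 113], 0.65)]
small_gold_lid top [([501, 8, 107], 0.85)]
large_gold_lid scene [([514, 120, 130], 0.6), ([630, 2, 112], 0.21)]
large_gold_lid top [([515, 122, 129], 0.95), ([695, -226, 14], 0.5)]
dipper_mid scene [([695, -222, 16], 0.83), ([515, 124, 132], 0.49)]
dipper_mid top [([700, -226, 11], 0.65)]
riser scene [([566, 55, 0], 0.97)]
riser top [([566, 62, 0], 0.62)]
0.8 [ 272.32206455 -562.55894091  214.66277464] [3.14151096e+00 2.46185194e-05 4.50781644e-01] 0.99986893804889 [-0.86177558  0.42144344  0.58446055]
```

View pics/scene0.png

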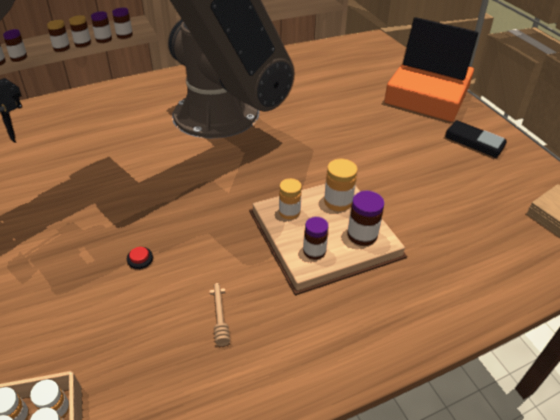

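View pics/top0.png

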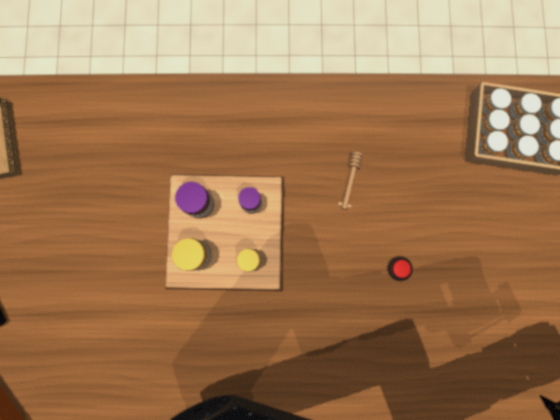

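```bash
cat > h.py <<'E'
from cell import env
import numpy as np
from scipy.spatial.transform import Rotation as R
def proj(c,p):
    m=env.camera_model(c);q=np.array(m["view"])@np.array([*p,1.])
    a,b=q[0]/q[2],q[1]/q[2];s=1+m["k1"]*(a*a+b*b)
    return [round(m["fx"]*a*s+m["cx"],1),round(m["fy"]*b*s+m["cy"],1)]
def rel(target):
    s=env.state();M=R.from_euler("xyz",s["tcp_rot"]).as_matrix()
    return M.T@(np.array(target)-s["eef_pos"])/400
E
python3 - <<'E'
from h import *
for n,p in dict(call=(481,-329,22),sp=(630,1,110),sg=(500,7,110),lp=(630,121,130),lg=(515,122,130),dip=(697,-225,14)).items(): print(n,proj("scene",p),proj("top",p))
E
```

```text
call [np.float64(138.7), np.float64(252.8)] [np.float64(400.6), np.float64(268.9)]
sp [np.float64(315.2), np.float64(224.6)] [np.float64(249.7), np.float64(197.2)]
sg [np.float64(289.6), np.float64(184.1)] [np.float64(246.7), np.float64(261.3)]
lp [np.float64(369.2), np.float64(200.4)] [np.float64(188.9), np.float64(196.0)]
lg [np.float64(341.3), np.float64(167.4)] [np.float64(187.4), np.float64(253.9)]
dip [np.float64(220.2), np.float64(318.4)] [np.float64(351.1), np.float64(174.4)]
```

The networks agree with the pictures: the small purple lid is at scene (316,224) and top (250,198), and the red cap is at scene (139,255) and top (402,269). Next I compute the shift to above the button.

Run:
```python
from h import *
for p in [(481,-331,22),(479,-332,22),(483,-333,22)]: print(p,proj("scene",p),proj("top",p))
import cv2
for c in("scene","top"):
    im=env.read_camera(c).astype(int)
    m=((im[:,:,0]>150)&(im[:,:,1]<60)&(im[:,:,2]<60)).astype('uint8')
    n,l,st,ce=cv2.connectedComponentsWithStats(m)
    print(c,[(st[i][4],ce[i].round(1)) for i in range(1,n) if st[i][4]>40])
print(rel((481,-331,60)).round(4))
```

```text
(481, -331, 22) [np.float64(137.8), np.float64(253.1)] [np.float64(401.5), np.float64(268.9)]
(479, -332, 22) [np.float64(137.1), np.float64(252.6)] [np.float64(402.0), np.float64(269.8)]
(483, -333, 22) [np.float64(137.1), np.float64(254.1)] [np.float64(402.4), np.float64(267.9)]
scene [(np.int32(175), array([138.2, 253.6]))]
top [(np.int32(218), array([401.5, 268.3]))]
[ 0.7217 -0.2938  0.3867]
```

```bash
python3 -m pendant '[0.103,-0.042,0.03,0,1, 0.103,-0.042,0.03,0,1, 0.103,-0.042,0.03,0,1, 0.103,-0.042,0.04,0,1, 0.103,-0.042,0.05,0,1, 0.103,-0.042,0.06,0,1, 0.103,-0.042,0.07,0,1, 0,0,0.07,0,1, 0,0,0,0,1, 0,0,0,0,1]'
python3 - <<'E'
from h import *
import cv2
print(rel((482,-331,27)).round(4),env.state()["opening"])
for c in("scene","top"): cv2.imwrite(f"pics/{c}1.png",env.read_camera(c)[:,:,::-1])
E
```

```text
t: 2.15
eef_pos: [480.8, -331.7, 63.6]
tcp_rot: [3.141, -0.0, 0.45]
ft_force: [0.1, 0.9, -0.2]
opening: 0.028
[ 0.0034 -0.0004  0.0914] 0.028003481595314322
```

View pics/scene1.png

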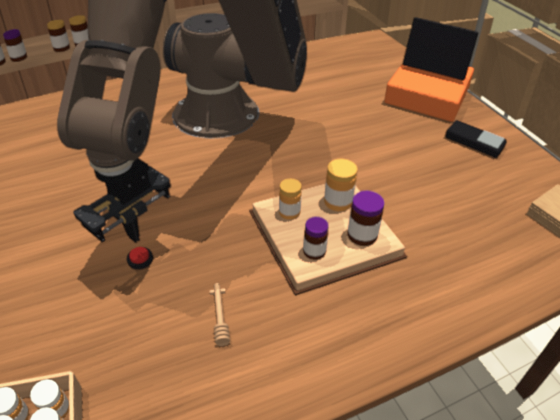

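The shut fingers stand just above the cap at (140,257). I'll go down to z of about 25 and then press in small steps.

```bash
python3 -m pendant '[0.003,0,0.04,0,1, 0,0,0.04,0,1, 0,0,0.014,0,1, 0,0,0,0,1]'; python3 -m pendant '[0,0,0.008,0,1, 0,0,0.005,0,1, 0,0,0,0,1]'
```

```text
t: 2.75
eef_pos: [481.5, -330.4, 24.3]
tcp_rot: [-3.14, 0.001, 0.451]
ft_force: [-0.8, 1.6, -0.8]
opening: 0.006
t: 3.12
eef_pos: [482.0, -330.7, 20.1]
tcp_rot: [3.141, -0.0, 0.451]
ft_force: [-0.5, -0.9, 2.5]
opening: 0.003
```

```bash
python3 -m pendant '[0,0,0.005,0,1, 0,0,0.005,0,1, 0,0,0,0,1]'; python3 -m pendant '[0,0,0.005,0,1, 0,0,0,0,1]'
```

```text
t: 3.5
eef_pos: [482.0, -330.7, 16.3]
tcp_rot: [3.141, -0.0, 0.451]
ft_force: [-0.0, 1.2, 7.8]
opening: 0.005
t: 3.75
eef_pos: [482.1, -330.8, 15.9]
tcp_rot: [3.14, -0.001, 0.451]
ft_force: [-5.2, 3.4, 28.0]
opening: 0.003
```

The cap is at its stop: z stalled at 15.9 and the force jumped to 28 N. Now I lift off.

```bash
python3 -m pendant '[0,0,-0.02,0,1, 0,0,-0.05,0,1, 0,0,-0.1,0,1, 0,0,-0.1,0,1, 0,0,-0.1,0,1, 0,0,-0.1,0,1, 0,0,0,0,1, 0,0,0,0,1]'
python3 - <<'E'
from h import *
import cv2
print(env.state()["ft_force"], rel((630,1,180)).round(4))
for c in("scene","top"):
    im=env.read_camera(c)
    print(c,[(d["xyz"].round(1) if hasattr(d["xyz"],'round') else d["xyz"],d["confidence"]) for d in env.landmark_of("small_purple_lid",c)], env.landmark_of("call_top",c))
    hsv=cv2.cvtColor(im,cv2.COLOR_RGB2HSV)
    m=cv2.inRange(hsv,(125,100,40),(150,255,255))
    n,l,st,ce=cv2.connectedComponentsWithStats(m)
    print(c,[(st[i].tolist(),ce[i].round(1)) for i in range(1,n) if st[i][4]>60])
    cv2.imwrite(f"pics/{c}2.png",im[:,:,::-1])
for p in [(630,1,110),(628,1,110),(626,1,110)]: print(p,proj("scene",p),proj("top",p))
E
```

```text
t: 4.75
eef_pos: [481.3, -330.2, 200.9]
tcp_rot: [-3.14, 0.001, 0.451]
ft_force: [0.2, -0.0, -0.9]
opening: 0.001
[ 0.15114568 -0.0183564  -0.88926014] [ 0.6953 -0.5832  0.0525]
scene [([629.7, 1.9, 113.1], 0.94)] [{'xyz': [485.8, -336.6, 20.0], 'confidence': 0.75}]
scene [([4, 29, 16, 10, 110], array([11.3, 34. ])), ([353, 191, 31, 25, 621], array([367.6, 203.1])), ([306, 217, 22, 20, 356], array([316.2, 226.7]))]
top [([628.5, 1.8, 107.5], 0.72)] [{'xyz': [481.0, -328.5, 21.4], 'confidence': 0.57}]
top [([176, 183, 31, 30, 716], array([191.2, 197.3])), ([239, 188, 21, 21, 333], array([249.1, 198.1]))]
(630, 1, 110) [np.float64(315.2), np.float64(224.6)] [np.float64(249.7), np.float64(197.2)]
(628, 1, 110) [np.float64(314.7), np.float64(223.9)] [np.float64(249.7), np.float64(198.2)]
(626, 1, 110) [np.float64(314.2), np.float64(223.2)] [np.float64(249.7), np.float64(199.2)]
```

```bash
ls pics
```

```text
scene0.png
scene1.png
scene2.png
top0.png
top1.png
top2.png
```

The button is free and the lid measures about (629, 2, 110). I'll move across at z≈200; that line passes over no other jar.

```bash
python3 -m pendant '[0.077,-0.065,0,0,1, 0.077,-0.065,0,0,1, 0.077,-0.065,0,0,1, 0.077,-0.065,0,0,1, 0.077,-0.065,0,0,1, 0.077,-0.065,0,0,1, 0.077,-0.065,0,0,1, 0.077,-0.065,0,0,1, 0.077,-0.065,0,0,1, 0,0,0,0,1]'
python3 - <<'E'
from h import *
import cv2
print(rel((629,2,131)).round(4))
for c in("scene","top"): cv2.imwrite(f"pics/{c}3.png",env.read_camera(c)[:,:,::-1])
E
```

```text
t: 6.3
eef_pos: [629.8, 3.1, 201.1]
tcp_rot: [-3.141, 0.0, 0.454]
ft_force: [-0.6, 0.4, 0.1]
opening: 0.007
[-0.0029  0.0016  0.1754]
```

View pics/scene3.png

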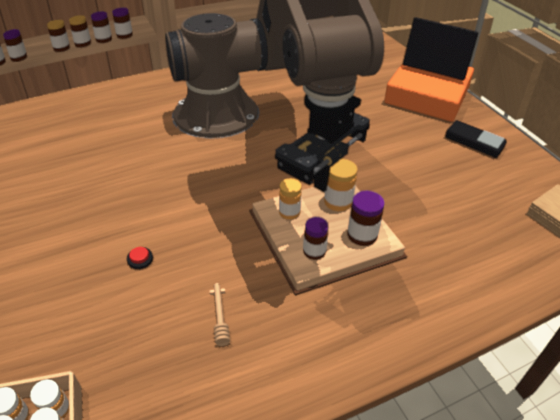

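The fingertips, at (320,187), are above the small purple lid at (316,226), and the red cap is up at (139,256). Now I descend 70 mm and hold.

```bash
python3 -m pendant '[-0.003,0.002,0.05,0,1, 0,0,0.05,0,1, 0,0,0.04,0,1, 0,0,0.035,0,1, 0,0,0,0,1, 0,0,0,0,1]'
python3 - <<'E'
from h import *
import cv2
im=env.read_camera("scene");cv2.imwrite("pics/scene4.png",im[150:280,240:440,::-1].repeat(4,0).repeat(4,1)); print(proj("scene",env.state()["eef_pos"]))
E
python3 -m pendant '[0,0,0,0,1,0,0,0,0,1,0,0,0,0,1,0,0,0,0,1,0,0,0,0,1,0,0,0,0,1,0,0,0,0,1,0,0,0,0,1,0,0,0,0,1,0,0,0,0,1]'
python3 -m pendant '[0,0,0,0,1,0,0,0,0,1,0,0,0,0,1,0,0,0,0,1,0,0,0,0,1,0,0,0,0,1,0,0,0,0,1]'
```

```text
t: 7.15
eef_pos: [628.9, -0.5, 132.3]
tcp_rot: [3.141, -0.001, 0.451]
ft_force: [0.1, 0.6, 0.8]
opening: 0.005
[np.float64(314.9), np.float64(216.1)]
t: 8.45
eef_pos: [628.6, -0.4, 131.8]
tcp_rot: [3.142, -0.0, 0.451]
ft_force: [0.6, -0.2, -0.1]
opening: 0.004
t: 9.32
eef_pos: [628.6, -0.4, 131.8]
tcp_rot: [3.142, -0.0, 0.451]
ft_force: [-0.4, -0.3, 0.7]
opening: 0.003
```

View pics/scene4.png

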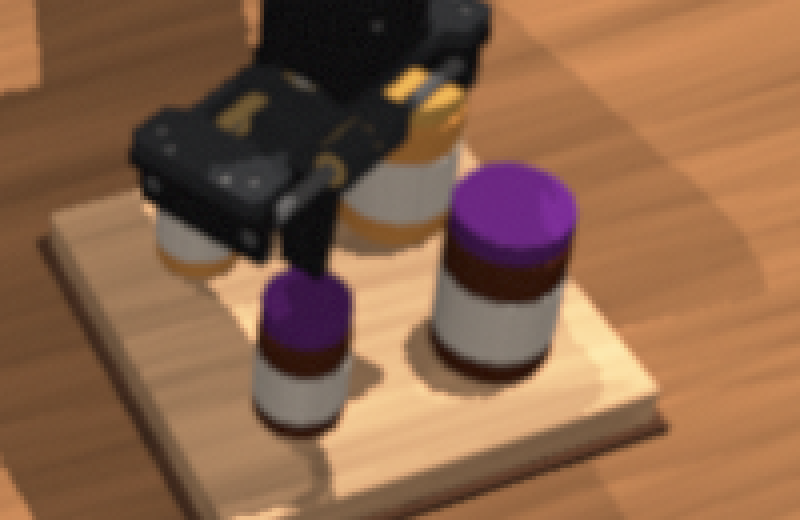

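The fingertips are just above the middle of the small purple lid, with about 22 mm of clearance, and were held for over 2 s. Now I go straight up and back the way I came.

```bash
python3 -m pendant '[0,0,-0.06,0,1, 0,0,-0.1,0,1, 0,0,-0.1,0,1, -0.077,0.065,-0.03,0,1, -0.077,0.065,0,0,1, -0.077,0.065,0,0,1, -0.077,0.065,0,0,1, -0.077,0.065,0,0,1, 0,0,0,0,1, 0,0,0,0,1]'
python3 - <<'E'
from h import *
import cv2
cv2.imwrite("pics/scene5.png",env.read_camera("scene")[:,:,::-1]); env.read_camera("top")
for n in ["call_top","small_purple_lid","large_purple_lid","small_gold_lid","large_gold_lid","dipper_mid"]:
    for c in("scene","top"):
        print(n,c,[([round(v) for v in d["xyz"]],round(d["confidence"],2)) for d in env.landmark_of(n,c)][:1])
s=env.state();print(s["qvel"].round(3) if hasattr(s["qvel"],'round') else s["qvel"],s["eef_pos"])
E
```

```text
t: 10.58
eef_pos: [546.8, -184.2, 247.9]
tcp_rot: [3.142, -0.0, 0.45]
ft_force: [0.5, 0.2, -0.3]
opening: 0.001
call_top scene [([484, -335, 20], 0.71)]
call_top top [([480, -326, 23], 0.64)]
small_purple_lid scene [([631, 4, 111], 0.91)]
small_purple_lid top []
large_purple_lid scene [([629, 122, 128], 0.57)]
large_purple_lid top [([624, 120, 127], 0.66)]
small_gold_lid scene [([499, 6, 112], 0.79)]
small_gold_lid top [([500, 8, 108], 0.59)]
large_gold_lid scene [([516, 122, 131], 0.68)]
large_gold_lid top [([514, 126, 127], 0.91)]
dipper_mid scene [([695, -226, 14], 0.61)]
dipper_mid top [([696, -225, 13], 0.4)]
[-0.    -0.001 -0.001 -0.001  0.001  0.   ] [ 546.63579769 -184.50308654  247.83033507]
```

View pics/scene5.png

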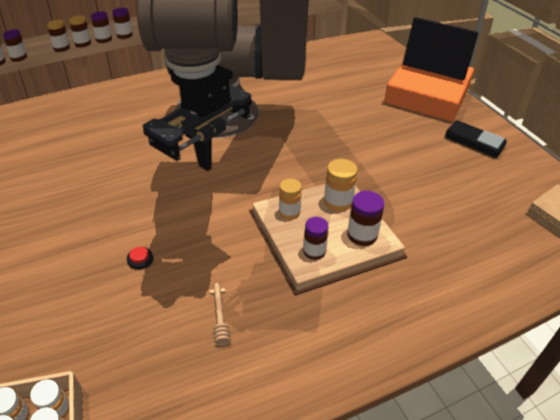

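The jars, the dipper (220,315) and the button (139,256) are where they were at the start, and the arm is clear and still.

```bash
python3 -c "
from cell import env
print(env.job_done())"
```

```text
the job is handed in; nothing more can be done
None
```

The job is done and handed in at about 11 s of the 42 s allowed; the interface gave no verdict.

- **Button:** I pressed the red call button with the fingers shut until it reached its stop. The height stalled at 15.9 mm and the force jumped from 8 to 28 N, then I let it go. The button travel itself was not measurable, but the cap looks up again in the pictures.
- **Pointing:** The fingertips were held about 22 mm above the small purple lid and about 2–3 mm off its middle, for over 2 s. No contact force showed.
- **Drawing back:** The hand went straight up and back. It now stands over 20 cm from that lid.

In the last check, the jars, dipper and button were all within the networks' noise of a few millimetres of where they started. The overhead camera's network did not find the small purple lid in that last picture, but the scene camera did, at its old place. The first scene reading for the large purple jar had actually found the large gold one; I rejected it because it disagreed with the pictures.

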